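Gauge the bore of a bottle collar and sort it

TASK

One bottle collar lies alone on the small square pad. Slide it level over the tapered gauge until the taper stops it, press it home there with light pressure (5 to 10 N, never hard) and note whether it has stopped nearest the mark of one, two or three lines; then lift it off and set it down flat, without dropping it, in the tray with that same number of bars, and let go. Leave the two collars on the long mat, and everything else on the bench, where they are.

Things in the scene. Friction and masses are not known exactly. Their poses are not given: they have to be found in the camera images.
- gauge: Fixed upright bore gauge, origin under its centre on the table, z up. Steel base 90 mm across, 14 mm high; aluminium column 40 mm across up to 50 mm; smooth taper from 40 mm across at height 50 mm to 20 mm across at 121 mm (0.14 mm of radius per mm); blunt nose 12 mm across ending at 127 mm. Black scribed marks on the taper: one line (highest), two lines, three lines (lowest).
- gauge_tip (a point): Top of the gauge's nose, on its axis, 127 mm above the table. The gauge is rigid: a collar held 1 mm off-centre stops some 7 mm too high and is pushed sideways towards the axis. Pressed down with 4 to 12 N a centred collar is home, and so wedged that a further 1 mm of travel adds some 7 N; over about 18 N scores it. It clings a little when lifted off.
- mark_one (a point): On the gauge's axis, at the height of the one-line mark (90.4 mm): the underside of a centred collar of nominal 28 mm bore stops near here, up to 7 mm above or below. z up.
- mark_two (a point): On the gauge's axis, at the height of the two-line mark (78.6 mm): the underside of a centred collar of nominal 32 mm bore stops near here, up to 7 mm above or below. z up.
- mark_three (a point): On the gauge's axis, at the height of the three-line mark (64.3 mm): the underside of a centred collar of nominal 36 mm bore stops near here, up to 7 mm above or below. z up.
- pad: Fixed square black rubber pad, 85 x 85 mm, 3 mm thick, with one collar (any of the three) on it. Origin under its centre.
- mat: Fixed long black rubber mat, 180 x 85 mm, 3 mm thick, with the other two collars on it, to be left there. Origin under its centre.
- collar_a_mid (a point): Centre (half-way up, 9 mm above its underside) of a loose grey plastic collar, a plain ring 52 mm in outer diameter and 18 mm high, about 35 g, z along its axis. The three collars are alike but for the bore, nominally 28, 32 or 36 mm (moulded up to 1.5 mm off, so the nearest mark counts), a different one for each; which is not told.
- collar_b_mid (a point): Centre (half-way up, 9 mm above its underside) of a loose grey plastic collar, a plain ring 52 mm in outer diameter and 18 mm high, about 35 g, z along its axis. The three collars are alike but for the bore, nominally 28, 32 or 36 mm (moulded up to 1.5 mm off, so the nearest mark counts), a different one for each; which is not told.
- collar_c_mid (a point): Centre (half-way up, 9 mm above its underside) of a loose grey plastic collar, a plain ring 52 mm in outer diameter and 18 mm high, about 35 g, z along its axis. The three collars are alike but for the bore, nominally 28, 32 or 36 mm (moulded up to 1.5 mm off, so the nearest mark counts), a different one for each; which is not told.
- tray_one_floor (a point): Centre of the inner floor (4 mm above the table) of the fixed white open tray with one dark bar on the 24 mm ledge outside its -x end (top 21 mm high). Tray outside 135 mm along its x, 92 mm along its y, rim 18 mm high, walls 4 mm. For collars that stop at mark one.
- tray_two_floor (a point): Centre of the inner floor (4 mm above the table) of the fixed white open tray with two dark bars on the 24 mm ledge outside its -x end (top 21 mm high). Tray outside 135 mm along its x, 92 mm along its y, rim 18 mm high, walls 4 mm. For collars that stop at mark two.
- tray_three_floor (a point): Centre of the inner floor (4 mm above the table) of the fixed white open tray with three dark bars on the 24 mm ledge outside its -x end (top 21 mm high). Tray outside 135 mm along its x, 92 mm along its y, rim 18 mm high, walls 4 mm. For collars that stop at mark three.
- bottle_1: Bystander: capped sample bottle, 44 mm across, 95 mm tall, origin at its foot.
- bottle_2: Bystander: capped sample bottle, 44 mm across, 95 mm tall, origin at its foot.
- bottle_3: Bystander: capped sample bottle, 44 mm across, 95 mm tall, origin at its foot.
- dish: Bystander: lidded culture dish, 92 mm across, 20 mm high, origin under its centre.
- scoop: Bystander: flat steel scoop, 145 mm long, 6 mm thick, lying along its x, origin under its handle's middle.
- vial: Bystander: small amber vial, 26 mm across, 50 mm tall, origin at its foot.

How it is judged:
On the way:
1. the collar is pressed home on the gauge's taper near its own mark, with at least 6 N of contact force in all (about 4 N downward), level and centred (((z of collar_a_mid in the frame of mark_two between -0.0001 and 0.0089 m and horizontal distance between collar_a_mid and mark_two below 0.003 m and angle between collar_a_mid's own z axis and vertical below 0.12 rad and contact force between collar_a and gauge above 6 N) or (z of collar_b_mid in the frame of mark_one between 0.0093 and 0.0183 m and horizontal distance between collar_b_mid and mark_one below 0.003 m and angle between collar_b_mid's own z axis and vertical below 0.12 rad and contact force between collar_b and gauge above 6 N) or (z of collar_c_mid in the frame of mark_three between -0.0001 and 0.0089 m and horizontal distance between collar_c_mid and mark_three below 0.003 m and angle between collar_c_mid's own z axis and vertical below 0.12 rad and contact force between collar_c and gauge above 6 N))), for 0.3 s.
At the end, for the whole second after the job is handed in: The collar from the pad lies flat and at rest in the tray whose number of bars equals the lines of the mark at which it stopped (wholly inside the rim, underside within 4 mm of the floor, tilt under 0.1 rad), the pad is empty and the other two collars are within 10 mm of where they began ((((x of collar_a_mid in the frame of tray_two_floor between -0.042 and 0.042 m and y of collar_a_mid in the frame of tray_two_floor between -0.022 and 0.022 m and z of collar_a_mid in the frame of tray_two_floor below 0.013 m and angle between collar_a_mid's own z axis and vertical below 0.1 rad and linear speed of collar_a below 0.02 m/s) and distance of each of collar_b_mid, collar_c_mid from where it was at the start of the episode below 0.01 m and horizontal distance between collar_a_mid and pad above 0.1 m) or ((x of collar_b_mid in the frame of tray_one_floor between -0.042 and 0.042 m and y of collar_b_mid in the frame of tray_one_floor between -0.022 and 0.022 m and z of collar_b_mid in the frame of tray_one_floor below 0.013 m and angle between collar_b_mid's own z axis and vertical below 0.1 rad and linear speed of collar_b below 0.02 m/s) and distance of each of collar_a_mid, collar_c_mid from where it was at the start of the episode below 0.01 m and horizontal distance between collar_b_mid and pad above 0.1 m) or ((x of collar_c_mid in the frame of tray_three_floor between -0.042 and 0.042 m and y of collar_c_mid in the frame of tray_three_floor between -0.022 and 0.022 m and z of collar_c_mid in the frame of tray_three_floor below 0.013 m and angle between collar_c_mid's own z axis and vertical below 0.1 rad and linear speed of collar_c below 0.02 m/s) and distance of each of collar_a_mid, collar_b_mid from where it was at the start of the episode below 0.01 m and horizontal distance between collar_c_mid and pad above 0.1 m))); the robot touches nothing.
It fails at once if a collar and the gauge press on each other with more than 35 N in all (a downward push of about 20 N) (contact force between any of collar_a, collar_b, collar_c and gauge above 35 N).
It fails at once if more than one collar is moved (by over 10 mm) ((not (distance of collar_b_mid from where it was at the start of the episode below 0.01 m) and not (distance of collar_c_mid from where it was at the start of the episode below 0.01 m)) or (not (distance of collar_a_mid from where it was at the start of the episode below 0.01 m) and not (distance of collar_c_mid from where it was at the start of the episode below 0.01 m)) or (not (distance of collar_a_mid from where it was at the start of the episode below 0.01 m) and not (distance of collar_b_mid from where it was at the start of the episode below 0.01 m))).
It fails at once if a collar is dropped or thrown (faster than 0.75 m/s when not held, a fall of about 3 cm) ((linear speed of collar_a above 0.75 m/s and contact force between the fingers and collar_a below 0.1 N) or (linear speed of collar_b above 0.75 m/s and contact force between the fingers and collar_b below 0.1 N) or (linear speed of collar_c above 0.75 m/s and contact force between the fingers and collar_c below 0.1 N)).
It fails at once if a bystander is moved by more than 20 mm or tipped (distance of any of bottle_1, bottle_2, bottle_3, dish, scoop, vial from where it was at the start of the episode above 0.02 m or angle between any of bottle_1, bottle_2, bottle_3, dish, scoop, vial's own z axis and vertical above 0.4 rad).
It also fails if it takes over 58 s, if anything falls off the work surface, if the arm or the gripper's body presses on something with over 40 N, if the wrist force passes 120 N, or if a joint passes its speed limit or range.

ROBOT

A 7-joint arm with a two-finger parallel gripper is mounted at the origin on the work surface. World frame = base frame: x ahead of the robot, y to its left, z up, the work surface at z = 0. Lengths are in m, angles in rad, forces in N, time in s.
With the tool pointing down it reaches from about 0.425 to 0.975 m from the base axis. Payload 16.7 kg.
Tool frame: the origin (TCP) lies between the finger pads; the fingertips stand 8 mm ahead of it and the grasp point (between the pads) lies 11 mm behind it; z points along the fingers, x is the direction in which the jaws open and shut, and the axes are right-handed (so a half turn about z gives the same grasp; the last joint's range is limited). The gripper opens to 85 mm and grips with 20 to 120 N. Pads are 22 mm wide; open, the fingers measure 114 mm over their backs; the gripper's body (76 mm by 85 mm) begins 54 mm behind the grasp point. The pads swing forward as they close: fully open they stand 13 mm farther back than shut.
Start: joints at [-1.274, 0.426, 0.074, 1.606, -0.034, 1.111, -0.067], TCP at [0.292, 0.609, 0.239] pointing down, gripper open.
Joint ranges: [-2.85, 2.85], [-0.5, 2.14], [-1.23, 1.37], [0.21, 2.46], [-1.02, 4.16], [0.16, 2.05], [-2.73, 2.73]. Speed limits (rad/s): [1.89, 1.89, 2.39, 2.39, 3.01, 3.01, 3.01].

INTERFACE

Orientations are given as [roll, pitch, yaw] about the fixed x, y, z axes, in that order (R = Rz(yaw) Ry(pitch) Rx(roll)).
In Python, from rig import manip gives the robot as it stands.
- The arm moves only by the shell command python3 -m pendant 'ROWS' [FORCE]. ROWS is JSON, a list of rows, each an object with "gripper": the gripper's target within -1 to 1 (fully open at 1, half-way at 0, shut at -1); "translation": the shift along the world's x, y, z in mm, a list of three; "dr": the turn, a rotation vector about the world's x, y, z in rad, a list of three. In form: [{"gripper": gripper, "translation": [tx, ty, tz], "dr": [rx, ry, rz]}, ...]. A call has 1 to 12 rows; each row is the pose to reach, as a shift and turn from the pose measured when the call began; what a row does not reach only later rows make up. A row lasts 1/8 s, in which the tool goes at most 62.5 mm and 10.7 degrees, less where a joint would pass 70% of its speed; a pose out of reach is approached as far as the arm can. A call with a gripper value outside its range is refused whole. The fingers move at their own pace and stop on an object; FORCE is the grip in N (left out, the last holds). Time passes only in rows, so rows that repeat a pose let the fingers close. It gives the time, the measured TCP pose, the force and the opening at its end, in the units of the state.
- manip.observe(): the state, without advancing time (a new reading comes with each control period).
- manip.get_image(name): name is "scene" or "top"; returns a dict with "img" (420x560x3 uint8, blue, green, red), "camera_matrix" (3x3 intrinsics, pixels), "R" (3x3) and "t" (3): a world point X has camera coordinates R X + t. Camera axes: x right, y down, z forward; pixel columns grow to the right and rows downward; lengths in m; the calibration is good to about 2 mm. A picture is of the moment at which its call begins. There is no depth.
- manip.close_job(): hands the job in, once; it reports no verdict.
The state is a dict: "t": time; "joint_positions": joint angles; "qd": joint speeds; "effort": joint torques, N m; "position": TCP position; "ee_rot": TCP orientation; "wrist_force": force on the tool from outside, world axes, zero at the start; "wrist_torque": the same for the moment, N m; "gripper_width": opening from 0.0 (shut) to 1.0 (fully open).
Only numpy, scipy, OpenCV 4.12 (cv2) and the standard library are available. Lean on these libraries where they do the work, as an engineer would, in place of code of your own. Each camera call takes 0.05 s, during which the arm holds its last target.

## Working session

There is one attempt and no reset: what is moved stays moved. The work goes in short steps, Python scripts to look and compute and a shell command to move; the robot and the scene stay as the last step left them, time stands still between calls to the robot, and variables do not carry over. Pictures are saved under pics/ and viewed, and the job is handed in when it is done.

```bash
ls; mkdir -p pics; python3 - <<'E'
from rig import manip
import cv2,numpy as np
s=manip.observe();print({k:np.round(v,3) for k,v in s.items()})
for n in("scene","top"):
    d=manip.get_image(n);cv2.imwrite(f"pics/{n}0.png",d["img"]);print(n,d["camera_matrix"],d["R"],d["t"])
E
```

```text
pics
{'t': np.float64(0.0), 'joint_positions': array([-1.274,  0.427,  0.074,  1.607, -0.034,  1.111, -0.067]), 'qd': array([-0.   ,  0.002,  0.002, -0.001,  0.   , -0.001,  0.001]), 'effort': array([ 1.0000e-03, -9.4982e+01,  3.7620e+00, -4.6353e+01,  1.9000e-02,
        1.0000e-02,  0.0000e+00]), 'position': array([0.291, 0.608, 0.239]), 'ee_rot': array([3.142e+00, 1.000e-03, 1.124e+00]), 'wrist_force': array([0.563, 0.215, 0.863]), 'wrist_torque': array([ 0.083, -0.015, -0.02 ]), 'gripper_width': np.float64(0.998)}
scene [[411.34386299   0.         278.86759417]
 [  0.         411.34386299 213.13683393]
 [  0.           0.           1.        ]] [[ 0.80468857  0.59369111  0.00267835]
 [ 0.46636252 -0.62930287 -0.62167829]
 [-0.36739938  0.50150649 -0.78326811]] [-0.4398524  -0.2030201   1.20830326]
top [[392.68396319   0.         286.28134492]
 [  0.         392.68396319 205.54694701]
 [  0.           0.           1.        ]] [[-3.37013807e-04 -9.99960095e-01  8.92717008e-03]
 [-9.89892957e-01 -9.32422716e-04 -1.41813485e-01]
 [ 1.41816150e-01 -8.88473588e-03 -9.89853141e-01]] [-0.00234704  0.55469829  1.07318589]
```

View pics/scene0.png

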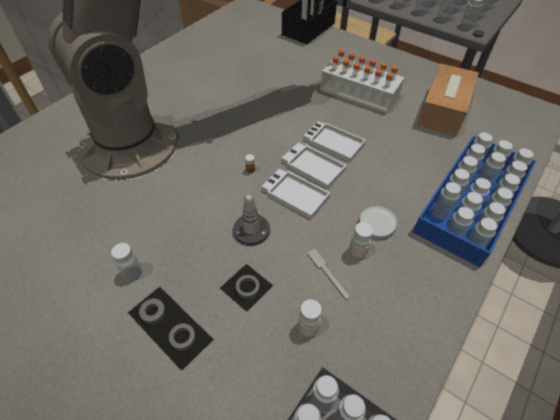

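View pics/top0.png

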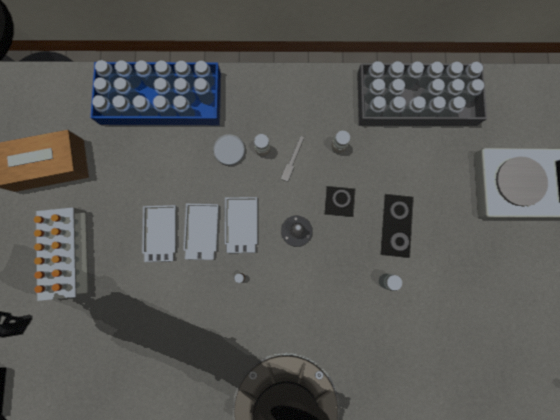

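The scene view shows the pad collar near (248,287), the gauge at (251,218), and trays around (296,193), (314,165) and (334,140). In the top view the pad collar is near (341,199), the gauge at (297,230), and trays at (160,232), (201,230) and (241,222). I'll zoom in next.

```bash
python3 - <<'E'
import cv2,numpy as np
t=cv2.imread("pics/top0.png");s=cv2.imread("pics/scene0.png")
f=lambda im,x,y,w,h,k:cv2.resize(im[y:y+h,x:x+w],None,fx=k,fy=k,interpolation=cv2.INTER_CUBIC)
cv2.imwrite("pics/a.png",cv2.convertScaleAbs(f(t,270,170,150,100,5),alpha=2))
cv2.imwrite("pics/b.png",f(t,130,180,140,100,5))
cv2.imwrite("pics/c.png",cv2.convertScaleAbs(f(s,200,180,100,130,4.6),alpha=1.6))
cv2.imwrite("pics/d.png",f(s,250,110,130,110,5))
E
```

```text
(no output)
```

View pics/a.png

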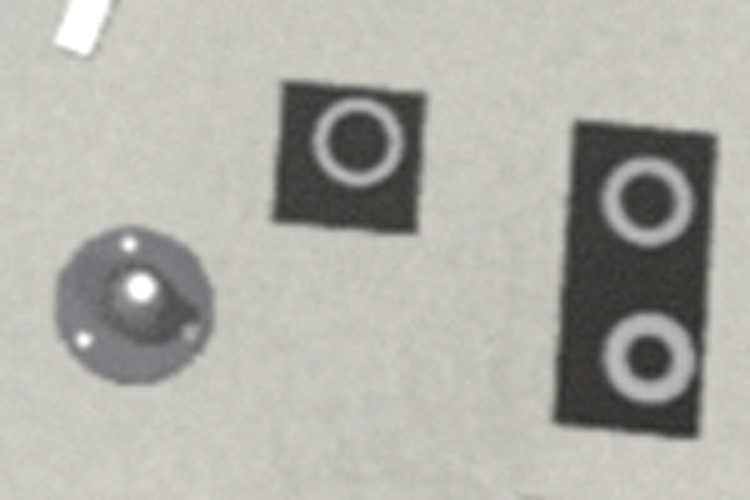

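View pics/b.png

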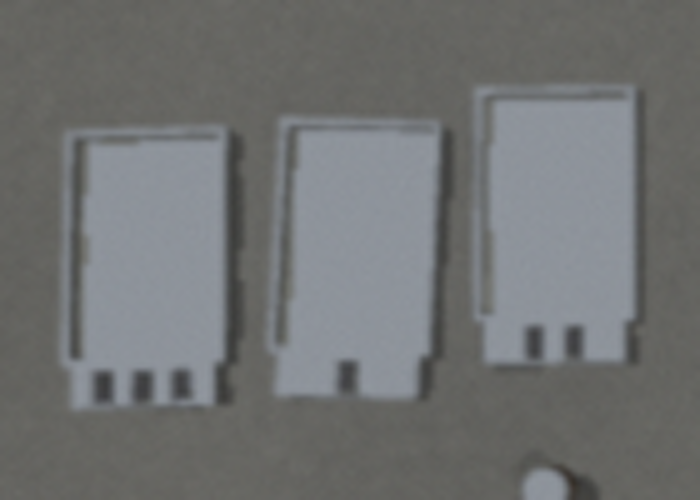

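View pics/c.png

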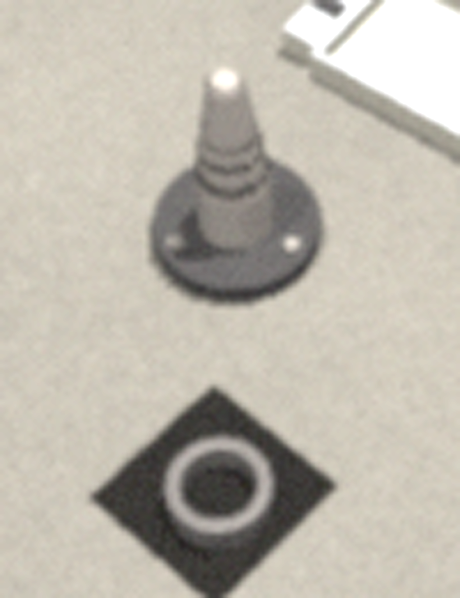

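View pics/d.png

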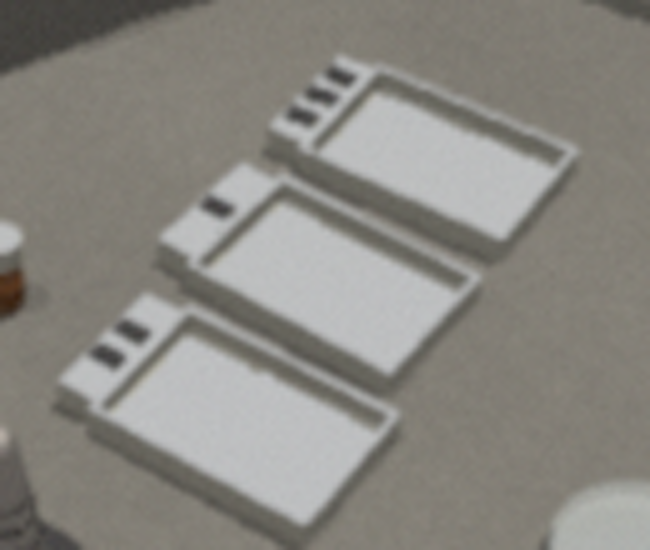

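The pad collar has the widest bore of the three in both views. In the top view I see tray 3 on the left, tray 1 in the middle and tray 2 on the right. Next I'll fit positions by matching projected silhouettes.

```bash
cat > h.py <<'E'
import cv2,numpy as np
from rig import manip
from scipy.optimize import least_squares
def proj(d,X):
    X=np.atleast_2d(X);c=X@np.array(d["R"]).T+d["t"];p=c@np.array(d["camera_matrix"]).T
    return p[:,:2]/p[:,2:]
def unproj(d,uv,z):
    K=np.array(d["camera_matrix"]);R=np.array(d["R"]);t=np.array(d["t"])
    C=-R.T@t; r=R.T@np.linalg.solve(K,[uv[0],uv[1],1]); return (C+r*(z-C[2])/r[2])[:2]
a=np.linspace(0,2*np.pi,90,endpoint=False)
def circ(x,y,z,r): return np.c_[x+r*np.cos(a),y+r*np.sin(a),0*a+z]
def hullcent(d,x,y,parts):
    p=proj(d,np.vstack([circ(x,y,z,r) for z,r in parts]))
    h=cv2.convexHull(p.astype(np.float32));m=cv2.moments(h);return np.array([m['m10'],m['m01']])/m['m00'],m['m00']
E
python3 - <<'E'
from h import *
for n,box,sd in(("top",(322,180,36,40),None),("scene",(215,260,65,52),None)):
    d=manip.get_image(n);g=cv2.cvtColor(d["img"],cv2.COLOR_BGR2GRAY)
    x,y,w,h=box;c=cv2.resize(g[y:y+h,x:x+w],None,fx=8,fy=8,interpolation=cv2.INTER_CUBIC)
    print(n,g[y:y+h:3,x+w//2])
    # gauge
    if n=="top": print(g[225:265:2,297], g[230,275:320:2])
    else: print(g[229,225:280:2], g[185:250:3,251])
E
```

```text
top [99 99 92 53 55 34 35 32 68 49 30 32 88 98]
[118 145 124  68  60  53  47  62  64  64  63  95 100  99  98 100 100 101
 101 102] [ 98  98 100  75  64  62  57  55  53  67  72  90  82  58  47  42  52  59
  61  95  97  98  98]
scene [127 118  40  37  39  95  63  42  35  35  34 102  61  37  38  41  39  94]
[125 127 126 122  74  71  72  55  47  65  83  87  87  87  82  80  80  70
  64  72  72  73  78 121 126 128 127 128] [127 130 128 125 148 108  94  93  91  78  79  85  69  89  85  88  80  76
  73  62  56 131]
```

```bash
cat >> h.py <<'E'
def outline(d,x,y,parts,n=120):
    p=proj(d,np.vstack([circ(x,y,z,r) for z,r in parts]))
    h=cv2.convexHull(p.astype(np.float32))[:,0].astype(float)
    h=np.vstack([h,h[:1]]);s=np.r_[0,np.cumsum(np.hypot(*np.diff(h,axis=0).T))]
    u=np.linspace(0,s[-1],n,endpoint=False)
    q=np.c_[np.interp(u,s,h[:,0]),np.interp(u,s,h[:,1])]
    t=np.roll(q,-2,0)-np.roll(q,2,0);t/=np.linalg.norm(t,axis=1)[:,None]
    nn=np.c_[t[:,1],-t[:,0]]; c=q.mean(0); nn*=np.sign(((q-c)*nn).sum(1))[:,None]
    return q,nn
def fit(d,x,y,parts,sign,rng=4,keep=None,it=12,verbose=True):
    """sign=+1: inside brighter than outside"""
    g=cv2.GaussianBlur(cv2.cvtColor(d["img"],cv2.COLOR_BGR2GRAY).astype(np.float32),(0,0),0.6)
    for k in range(it):
        q,nn=outline(d,x,y,parts)
        if k>4: rng=2.0
        o=np.arange(-rng,rng+.01,.1)
        pts=q[:,None]+nn[:,None]*o[None,:,None]
        v=cv2.remap(g,pts[...,0].astype(np.float32),pts[...,1].astype(np.float32),cv2.INTER_CUBIC)
        gr=-sign*np.gradient(v,axis=1); i=gr.argmax(1)
        w=np.clip(gr,0,None)*(abs(o[None]-o[i][:,None])<.8)
        off=(w*o).sum(1)/(w.sum(1)+1e-9)
        ok=gr.max(1)>0.35*np.median(gr.max(1))
        if keep is not None: ok&=keep(q)
        e=1e-3
        J=np.c_[(proj(d,[[x+e,y,parts[0][0]]])-proj(d,[[x,y,parts[0][0]]])).T/e,(proj(d,[[x,y+e,parts[0][0]]])-proj(d,[[x,y,parts[0][0]]])).T/e]
        A=np.c_[nn@J,np.ones(len(nn))]   # + common size offset
        r=least_squares(lambda p:(A@p-off)[ok],[0,0,0],loss="soft_l1",f_scale=.3,x_scale=[.003,.003,1])
        x+=r.x[0];y+=r.x[1]
    if verbose: print("fit",np.round([x*1e3,y*1e3],2),"size px",round(r.x[2],2),"rms",round(float(np.std(r.fun)),2),ok.sum())
    return np.array([x,y])
E
python3 - <<'E'
from h import *
T=manip.get_image("top");S=manip.get_image("scene")
ring=[(.021,.026),(.003,.026)];base=[(.014,.045),(0,.045)]
for d,u,v in((T,(341,199),(297,232)),(S,(247,287),(251,228))):
    p=unproj(d,u,.012);print(p)
    fit(d,*p,ring,1,3)
    fit(d,*unproj(d,u,.021),[(.021,.026)],1,3)
    b=unproj(d,v,.01);print(b)
    fit(d,*b,base,-1,4,keep=None if d is T else (lambda q:(q[:,1]>224)))
E
```

```text
[ 0.57807541 -0.1619535 ]
fit [ 581.12 -162.29] size px -0.4 rms 0.29 120
fit [ 579.81 -161.13] size px -0.02 rms 0.22 120
[ 0.48193002 -0.03331852]
fit [485.56 -31.47] size px 0.22 rms 0.29 120
[ 0.57969092 -0.16288511]
fit [ 576.55 -158.63] size px -1.29 rms 0.58 120
fit [ 579.83 -161.96] size px -0.13 rms 0.26 120
[ 0.48473795 -0.03106937]
fit [483.33 -30.66] size px 0.4 rms 0.4 70
```

```bash
python3 -m pendant '[{"gripper":0.5,"translation":[145,-385,0],"dr":[0,0,-0.56]},{"gripper":0.5,"translation":[145,-385,0],"dr":[0,0,-0.56]},{"gripper":0.5,"translation":[145,-385,0],"dr":[0,0,-0.56]},{"gripper":0.5,"translation":[145,-385,0],"dr":[0,0,-0.56]},{"gripper":0.5,"translation":[145,-385,0],"dr":[0,0,-0.56]},{"gripper":0.5,"translation":[289,-769,-60],"dr":[0,0,-1.124]},{"gripper":0.5,"translation":[289,-769,-60],"dr":[0,0,-1.124]},{"gripper":0.5,"translation":[289,-769,-60],"dr":[0,0,-1.124]},{"gripper":0.5,"translation":[289,-769,-60],"dr":[0,0,-1.124]},{"gripper":0.5,"translation":[289,-769,-60],"dr":[0,0,-1.124]},{"gripper":0.5,"translation":[289,-769,-60],"dr":[0,0,-1.124]},{"gripper":0.5,"translation":[289,-769,-60],"dr":[0,0,-1.124]}]' 40
python3 - <<'E'
from h import *
print({k:np.round(v,3) for k,v in manip.observe().items() if k in("t","position","ee_rot","wrist_force","gripper_width","joint_positions")})
E
```

```text
t: 1.8
position: [0.555, -0.0922, 0.1878]
ee_rot: [-3.141, -0.0, 0.001]
wrist_force: [0.7, 1.5, -0.3]
gripper_width: 0.75
{'t': np.float64(1.8), 'joint_positions': array([-0.435,  0.339,  0.599,  1.94 , -0.236,  0.932,  0.281]), 'position': array([ 0.555, -0.092,  0.188]), 'ee_rot': array([-3.141e+00, -0.000e+00,  1.000e-03]), 'wrist_force': array([ 0.739,  1.511, -0.335]), 'gripper_width': np.float64(0.75)}
```

```bash
python3 -m pendant '[{"gripper":0.5,"translation":[25,-69,0],"dr":[0,0,0]},{"gripper":0.5,"translation":[25,-69,-60],"dr":[0,0,0]},{"gripper":0.5,"translation":[25,-69,-120],"dr":[0,0,0]},{"gripper":0.5,"translation":[25,-69,-130],"dr":[0,0,0]},{"gripper":0.5,"translation":[25,-69,-130],"dr":[0,0,0]},{"gripper":0.5,"translation":[25,-69,-130],"dr":[0,0,0]}]'
python3 - <<'E'
from h import *
T=manip.get_image("top");S=manip.get_image("scene")
cv2.imwrite("pics/s2.png",cv2.convertScaleAbs(cv2.resize(S["img"][180:320,180:320],None,fx=4.2,fy=4.2,interpolation=2),alpha=1.6))
cv2.imwrite("pics/t2.png",cv2.convertScaleAbs(cv2.resize(T["img"][150:270,270:420],None,fx=4,fy=4,interpolation=2),alpha=1.8))
print(manip.observe()["position"])
E
```

```text
t: 2.55
position: [0.5815, -0.1613, 0.0602]
ee_rot: [-3.142, -0.003, 0.001]
wrist_force: [-0.3, -0.2, 0.4]
gripper_width: 0.75
[ 0.58123056 -0.16111545  0.0598741 ]
```

View pics/s2.png

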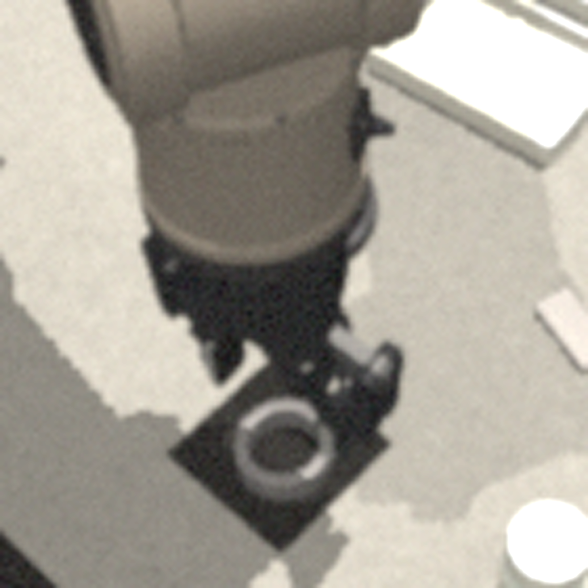

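View pics/t2.png

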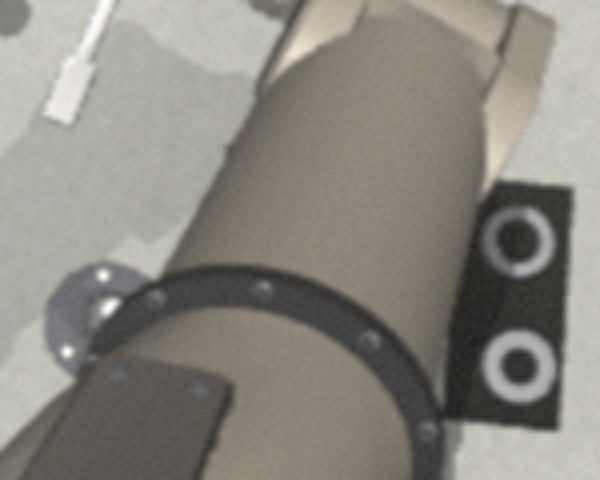

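The left finger is clear of the collar in the scene view at about (222,360 in the crop), with the jaws flanking the collar at (284,447). Descending.

```bash
python3 -m pendant '[{"gripper":0.5,"translation":[-1.2,-0.3,-20],"dr":[0,0,0]},{"gripper":0.5,"translation":[-1.2,-0.3,-38],"dr":[0,0,0]},{"gripper":0.5,"translation":[-1.2,-0.3,-43],"dr":[0,0,0]},{"gripper":0.5,"translation":[-1.2,-0.3,-46],"dr":[0,0,0]},{"gripper":0.5,"translation":[-1.2,-0.3,-46],"dr":[0,0,0]},{"gripper":0.5,"translation":[-1.2,-0.3,-46],"dr":[0,0,0]}]'
python3 - <<'E'
from h import *
S=manip.get_image("scene")
cv2.imwrite("pics/s3.png",cv2.convertScaleAbs(cv2.resize(S["img"][230:320,200:310],None,fx=6,fy=6,interpolation=2),alpha=2))
E
```

```text
t: 3.4
position: [0.5803, -0.1615, 0.0142]
ee_rot: [-3.141, -0.004, 0.001]
wrist_force: [0.3, -0.2, -0.3]
gripper_width: 0.747
```

View pics/s3.png

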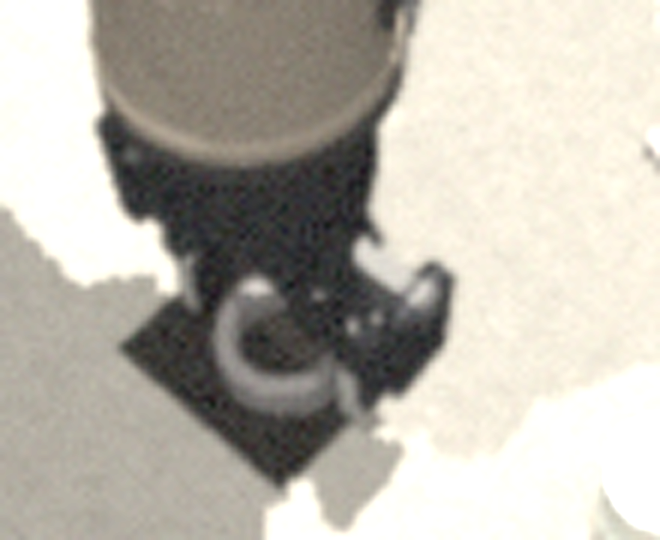

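The collar sits between the pads: grey pads at (192,275) and (350,390) in the crop, and collar at (275,345). Closing.

```bash
python3 -m pendant '[{"gripper":-1,"translation":[0,0,0],"dr":[0,0,0]},{"gripper":-1,"translation":[0,0,0],"dr":[0,0,0]},{"gripper":-1,"translation":[0,0,0],"dr":[0,0,0]},{"gripper":-1,"translation":[0,0,0],"dr":[0,0,0]},{"gripper":-1,"translation":[0,0,0],"dr":[0,0,0]},{"gripper":-1,"translation":[0,0,0],"dr":[0,0,0]}]' 50
```

```text
t: 4.2
position: [0.5805, -0.1615, 0.015]
ee_rot: [-3.141, -0.004, 0.001]
wrist_force: [-3.8, 1.1, 10.5]
gripper_width: 0.585
```

```bash
python3 -m pendant '[{"gripper":-1,"translation":[0,0,10],"dr":[0,0,0]},{"gripper":-1,"translation":[0,0,40],"dr":[0,0,0]},{"gripper":-1,"translation":[0,0,90],"dr":[0,0,0]},{"gripper":-1,"translation":[0,0,140],"dr":[0,0,0]},{"gripper":-1,"translation":[0,0,180],"dr":[0,0,0]},{"gripper":-1,"translation":[0,0,185],"dr":[0,0,0]},{"gripper":-1,"translation":[0,0,185],"dr":[0,0,0]}]'
python3 - <<'E'
from h import *
S=manip.get_image("scene");T=manip.get_image("top")
cv2.imwrite("pics/s4.png",cv2.convertScaleAbs(cv2.resize(S["img"][150:300,170:320],None,fx=4,fy=4,interpolation=2),alpha=2))
cv2.imwrite("pics/t4.png",cv2.convertScaleAbs(cv2.resize(T["img"][150:270,270:420],None,fx=4,fy=4,interpolation=2),alpha=1.8))
E
```

```text
t: 5.08
position: [0.5804, -0.1613, 0.2002]
ee_rot: [-3.141, -0.005, 0.001]
wrist_force: [0.6, -0.5, -1.3]
gripper_width: 0.584
```

View pics/s4.png

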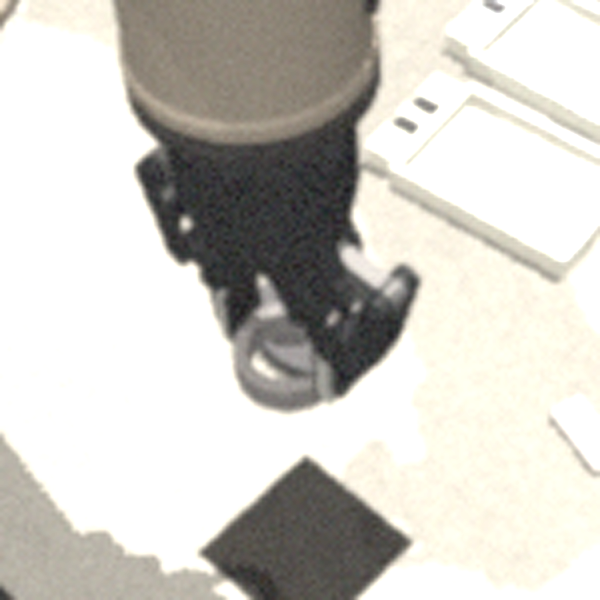

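View pics/t4.png

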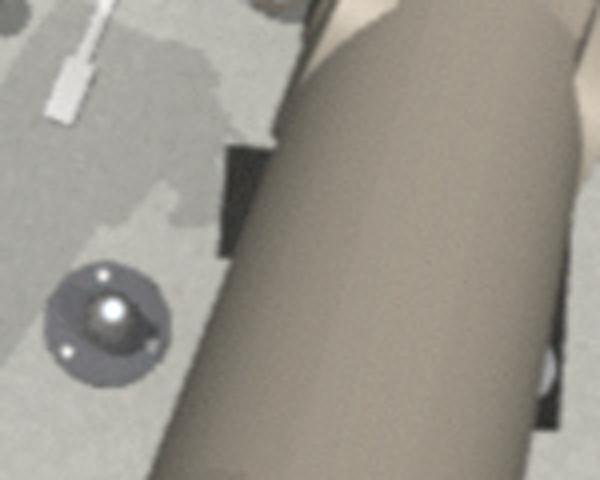

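The collar is held level, at about (290,360) in the scene crop, and the pad is empty. Now I'll refine the gauge axis from the first pictures using the base rim, cone sides and nose.

```bash
python3 - <<'E'
from h import *
T=manip.get_image("top");S=manip.get_image("scene")
T["img"]=cv2.imread("pics/top0.png");S["img"]=cv2.imread("pics/scene0.png")
for nm,d,b in(("top",T,(.4845,-.031)),("scene",S,(.4845,-.031))):
    print(nm)
    for parts in([(.014,.045)],[(.014,.045),(0,.045)]):
        for kp in (None,lambda q:q[:,1]>np.median(q[:,1])-2, lambda q:q[:,1]<np.median(q[:,1])):
            fit(d,*b,parts,-1,3,keep=kp)
    print("scribe/nose px pred",proj(d,[[*b,.127],[*b,.0]]))
c=cv2.resize(S["img"][190:245,225:280],None,fx=10,fy=10,interpolation=2)
def draw(c,d,x0,y0,k,b):
    for z,r in((.127,.006),(.121,.01),(.0904,.01435),(.0786,.016),(.0643,.018),(.05,.02),(.014,.045),(0,.045)):
        p=(proj(d,circ(*b,z,r))-[x0-.5,y0-.5])*k
        cv2.polylines(c,[p.astype(np.int32)],True,(0,255,0),1)
c=cv2.convertScaleAbs(c,alpha=1.7);c2=c.copy();draw(c2,S,225,190,10,(.4845,-.031))
cv2.imwrite("pics/g1.png",c2)
c=cv2.convertScaleAbs(cv2.resize(T["img"][205:260,270:325],None,fx=10,fy=10,interpolation=2),alpha=1.9);draw(c,T,270,205,10,(.4845,-.031));cv2.imwrite("pics/g2.png",c)
E
```

```text
top
fit [485.4  -31.26] size px 0.25 rms 0.27 120
fit [486.17 -31.45] size px 0.45 rms 0.26 65
fit [485.17 -31.11] size px 0.29 rms 0.29 60
fit [485.71 -31.41] size px 0.19 rms 0.31 120
fit [486.7 -31.7] size px 0.47 rms 0.27 64
fit [485.37 -31.03] size px 0.25 rms 0.25 60
scribe/nose px pred [[297.72513849 227.61141921]
 [296.07580577 231.37495853]]
scene
fit [489.01 -36.69] size px 0.7 rms 0.52 115
fit [489.55 -37.79] size px 0.36 rms 0.31 64
fit [487.68 -34.53] size px 0.35 rms 0.74 56
fit [485.07 -32.33] size px -0.14 rms 0.66 116
fit [483.03 -30.67] size px 0.58 rms 0.35 64
fit [487.75 -34.69] size px 0.4 rms 0.73 57
scribe/nose px pred [[248.28675955 196.72750594]
 [251.14668258 230.34086558]]
```

View pics/g1.png

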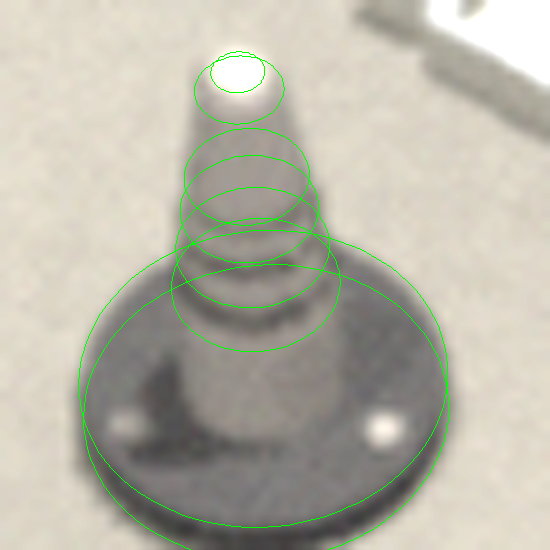

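View pics/g2.png

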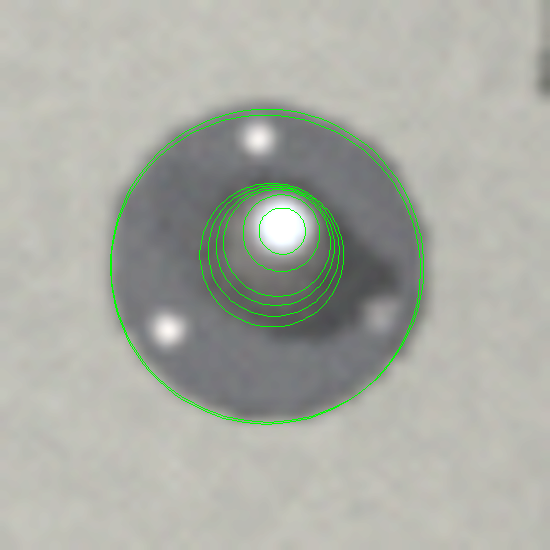

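```bash
python3 - <<'E'
from h import *
S=manip.get_image("scene");T=manip.get_image("top")
S["img"]=cv2.imread("pics/scene0.png")
g=cv2.GaussianBlur(cv2.cvtColor(S["img"],cv2.COLOR_BGR2GRAY).astype(np.float32),(0,0),.6)
b=(.4845,-.031)
res=[]
for row in np.arange(199.5,211,1):
    # model silhouette left/right at this row: extremes of tangent hull
    p=np.vstack([proj(S,circ(*b,z,.01+.14*(.121-z))) for z in np.linspace(.05,.121,60)])
    q=p[abs(p[:,1]-row)<.6]; l,r=q[:,0].min(),q[:,0].max()
    o=np.arange(-3,3.01,.05);out=[]
    for e,s in((l,1),(r,-1)):
        v=cv2.remap(g,(e+o).astype(np.float32)[None],np.full((1,len(o)),row,np.float32),cv2.INTER_CUBIC)[0]
        gr=-s*np.gradient(v);gr=np.clip(gr,0,None);i=gr.argmax();w=gr*(abs(o-o[i])<.8);out.append((w*o).sum()/w.sum())
    res.append(out);print(row,np.round([l,r],1),np.round(out,2))
print(np.mean(res,0),np.mean(res)/411.3*1.12*1e3,"mm approx")
c=proj(S,[[*b,.1],[b[0]+.805e-3,b[1]+.594e-3,.1]]);print(c[1]-c[0],"px per mm lateral")
# highlights: bolts & nose
E
```

```text
199.5 [243.8 253.5] [-0.03  0.39]
200.5 [243.7 253.8] [0.1  0.12]
201.5 [243.6 254.1] [ 0.24 -0.05]
202.5 [243.4 254.4] [ 0.4  -0.32]
203.5 [243.3 254.7] [-0.27  0.32]
204.5 [243.2 255. ] [-0.17 -0.03]
205.5 [243.1 255.3] [-0.07 -0.19]
206.5 [243.  255.6] [-0.04  0.38]
207.5 [242.8 255.8] [0.1  0.06]
208.5 [242.7 256.1] [0.22 0.77]
209.5 [242.6 256.4] [-0.53  0.44]
210.5 [242.5 256.8] [-0.57  0.18]
[-0.05147971  0.17253131] 0.16481617477273014 mm approx
[0.43952541 0.00072961] px per mm lateral
```

```bash
python3 -m pendant '[{"gripper":-1,"translation":[-47,65,0],"dr":[0,0.002,0]},{"gripper":-1,"translation":[-94.7,129.7,0],"dr":[0,0.005,0]},{"gripper":-1,"translation":[-94.7,129.7,0],"dr":[0,0.005,0]},{"gripper":-1,"translation":[-94.7,129.7,0],"dr":[0,0.005,0]},{"gripper":-1,"translation":[-94.7,129.7,-20],"dr":[0,0.005,0]},{"gripper":-1,"translation":[-94.7,129.7,-50],"dr":[0,0.005,0]},{"gripper":-1,"translation":[-94.7,129.7,-50],"dr":[0,0.005,0]},{"gripper":-1,"translation":[-94.7,129.7,-50],"dr":[0,0.005,0]}]'
python3 - <<'E'
from h import *
S=manip.get_image("scene");T=manip.get_image("top")
cv2.imwrite("pics/s5.png",cv2.convertScaleAbs(cv2.resize(S["img"][130:260,190:320],None,fx=4.6,fy=4.6,interpolation=2),alpha=1.8))
cv2.imwrite("pics/t5.png",cv2.convertScaleAbs(cv2.resize(T["img"][150:270,230:380],None,fx=4,fy=4,interpolation=2),alpha=1.8))
E
```

```text
t: 6.38
position: [0.4859, -0.0324, 0.1498]
ee_rot: [3.141, 0.002, 0.0]
wrist_force: [0.3, -0.8, -0.0]
gripper_width: 0.579
```

View pics/s5.png

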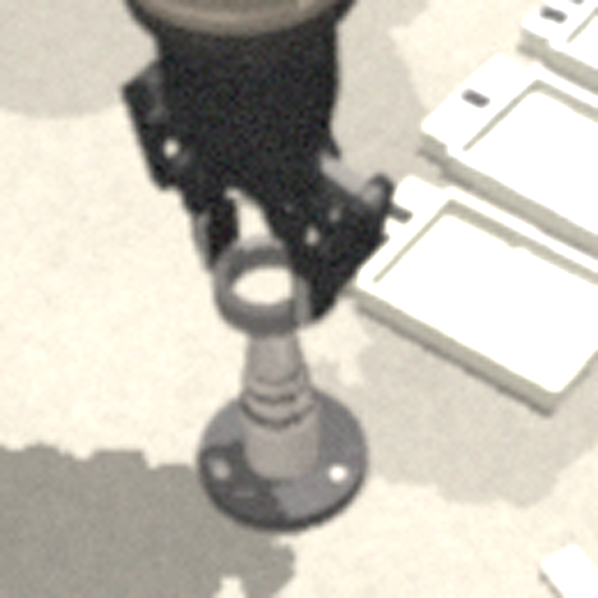

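View pics/t5.png

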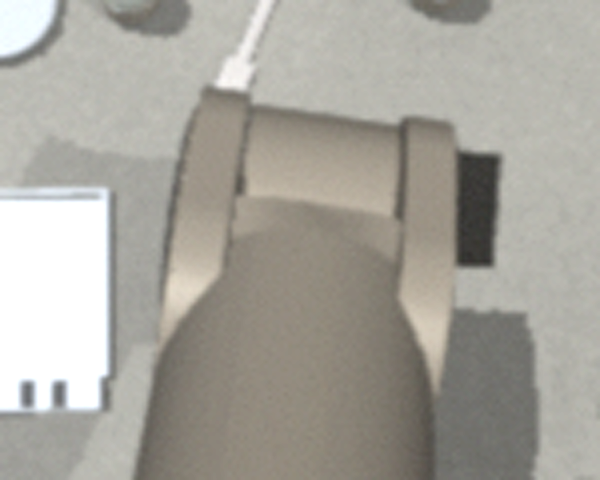

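The scene crop shows the collar at (264,290) directly over the nose, with the axis at about crop x=267. Lowering in stages while watching the force.

```bash
python3 -m pendant '[{"gripper":-1,"translation":[-0.2,0.8,-10],"dr":[0,-0.002,0]},{"gripper":-1,"translation":[-0.2,0.8,-20],"dr":[0,-0.002,0]},{"gripper":-1,"translation":[-0.2,0.8,-30],"dr":[0,-0.002,0]},{"gripper":-1,"translation":[-0.2,0.8,-36],"dr":[0,-0.002,0]},{"gripper":-1,"translation":[-0.2,0.8,-38],"dr":[0,-0.002,0]},{"gripper":-1,"translation":[-0.2,0.8,-38],"dr":[0,-0.002,0]},{"gripper":-1,"translation":[-0.2,0.8,-38],"dr":[0,-0.002,0]}]'; python3 -m pendant '[{"gripper":-1,"translation":[0,0,-4],"dr":[0,0,0]},{"gripper":-1,"translation":[0,0,-7],"dr":[0,0,0]},{"gripper":-1,"translation":[0,0,-10],"dr":[0,0,0]},{"gripper":-1,"translation":[0,0,-10],"dr":[0,0,0]}]'
```

```text
t: 7.35
position: [0.486, -0.0313, 0.1123]
ee_rot: [-3.141, -0.002, 0.001]
wrist_force: [-1.2, 0.3, -0.3]
gripper_width: 0.578
t: 7.85
position: [0.4859, -0.0313, 0.1021]
ee_rot: [-3.141, -0.001, 0.0]
wrist_force: [-0.1, 0.1, -0.6]
gripper_width: 0.576
```

```bash
python3 -m pendant '[{"gripper":-1,"translation":[0,-0.2,-3],"dr":[0,0,0]},{"gripper":-1,"translation":[0,-0.2,-6],"dr":[0,0,0]},{"gripper":-1,"translation":[0,-0.2,-8],"dr":[0,0,0]},{"gripper":-1,"translation":[0,-0.2,-8],"dr":[0,0,0]}]'; python3 -m pendant '[{"gripper":-1,"translation":[0,0,-2],"dr":[0,0,0]},{"gripper":-1,"translation":[0,0,-4],"dr":[0,0,0]},{"gripper":-1,"translation":[0,0,-5],"dr":[0,0,0]},{"gripper":-1,"translation":[0,0,-5],"dr":[0,0,0]}]'
```

```text
t: 8.35
position: [0.4858, -0.0315, 0.0939]
ee_rot: [-3.141, -0.001, 0.0]
wrist_force: [0.7, 0.1, -1.3]
gripper_width: 0.58
t: 8.85
position: [0.4858, -0.0316, 0.0888]
ee_rot: [-3.141, -0.001, 0.0]
wrist_force: [0.1, -0.2, -1.2]
gripper_width: 0.583
```

```bash
python3 -m pendant '[{"gripper":-1,"translation":[0,0,-1],"dr":[0,0,0]},{"gripper":-1,"translation":[0,0,-2],"dr":[0,0,0]},{"gripper":-1,"translation":[0,0,-3],"dr":[0,0,0]},{"gripper":-1,"translation":[0,0,-3],"dr":[0,0,0]}]'; python3 -m pendant '[{"gripper":-1,"translation":[0,0,-1],"dr":[0,0,0]},{"gripper":-1,"translation":[0,0,-2],"dr":[0,0,0]},{"gripper":-1,"translation":[0,0,-3],"dr":[0,0,0]},{"gripper":-1,"translation":[0,0,-3],"dr":[0,0,0]}]'
```

```text
t: 9.35
position: [0.4857, -0.0316, 0.0857]
ee_rot: [-3.141, -0.001, 0.0]
wrist_force: [0.6, 0.8, -0.8]
gripper_width: 0.585
t: 9.85
position: [0.4857, -0.0316, 0.0827]
ee_rot: [-3.141, -0.001, 0.0]
wrist_force: [0.4, 0.2, -0.7]
gripper_width: 0.58
```

```bash
python3 -m pendant '[{"gripper":-1,"translation":[0,0,-1],"dr":[0,0,0]},{"gripper":-1,"translation":[0,0,-2],"dr":[0,0,0]},{"gripper":-1,"translation":[0,0,-2],"dr":[0,0,0]}]'; python3 -m pendant '[{"gripper":-1,"translation":[0,0,-1],"dr":[0,0,0]},{"gripper":-1,"translation":[0,0,-2],"dr":[0,0,0]},{"gripper":-1,"translation":[0,0,-2],"dr":[0,0,0]}]'
```

```text
t: 10.22
position: [0.4856, -0.0316, 0.0806]
ee_rot: [-3.141, -0.0, 0.0]
wrist_force: [0.3, 0.2, -0.5]
gripper_width: 0.581
t: 10.6
position: [0.4855, -0.0316, 0.0785]
ee_rot: [-3.141, -0.0, 0.0]
wrist_force: [-0.4, 0.6, -0.1]
gripper_width: 0.578
```

```bash
python3 -m pendant '[{"gripper":-1,"translation":[0,0,-1],"dr":[0,0,0]},{"gripper":-1,"translation":[0,0,-1.5],"dr":[0,0,0]},{"gripper":-1,"translation":[0,0,-1.5],"dr":[0,0,0]}]'
```

```text
t: 10.98
position: [0.4855, -0.0315, 0.077]
ee_rot: [-3.141, -0.0, 0.001]
wrist_force: [-0.8, 1.4, -0.4]
gripper_width: 0.58
```

```bash
python3 -m pendant '[{"gripper":-1,"translation":[0,0,-1],"dr":[0,0,0]},{"gripper":-1,"translation":[0,0,-1.5],"dr":[0,0,0]},{"gripper":-1,"translation":[0,0,-1.5],"dr":[0,0,0]}]'
```

```text
t: 11.35
position: [0.4854, -0.0315, 0.0754]
ee_rot: [-3.141, 0.0, 0.0]
wrist_force: [-1.2, 2.3, 0.5]
gripper_width: 0.582
```

Contact has started. The side force points to +y and −x, so the axis lies that way. I'll nudge towards it and continue.

```bash
python3 -m pendant '[{"gripper":-1,"translation":[-0.2,0.4,0],"dr":[0,0,0]},{"gripper":-1,"translation":[-0.2,0.4,-1],"dr":[0,0,0]},{"gripper":-1,"translation":[-0.2,0.4,-1],"dr":[0,0,0]}]'
```

```text
t: 11.72
position: [0.4853, -0.0311, 0.0743]
ee_rot: [-3.141, 0.0, 0.001]
wrist_force: [0.0, 0.2, -0.4]
gripper_width: 0.58
```

```bash
python3 -m pendant '[{"gripper":-1,"translation":[0,0,-1],"dr":[0,0,0]},{"gripper":-1,"translation":[0,0,-1.5],"dr":[0,0,0]},{"gripper":-1,"translation":[0,0,-1.5],"dr":[0,0,0]}]'
```

```text
t: 12.1
position: [0.4853, -0.0311, 0.0729]
ee_rot: [-3.141, 0.0, 0.0]
wrist_force: [-0.2, 1.2, 2.4]
gripper_width: 0.579
```

```bash
python3 -m pendant '[{"gripper":-1,"translation":[0,0,-1],"dr":[0,0,0]},{"gripper":-1,"translation":[0,0,-1],"dr":[0,0,0]}]'
```

```text
t: 12.35
position: [0.4853, -0.0311, 0.0721]
ee_rot: [-3.141, -0.0, 0.0]
wrist_force: [-2.4, 0.6, 8.3]
gripper_width: 0.585
```

```bash
python3 -m pendant '[{"gripper":-1,"translation":[-0.1,0,-0.2],"dr":[0,0,0]},{"gripper":-1,"translation":[-0.1,0,-0.2],"dr":[0,0,0]}]'
```

```text
t: 12.6
position: [0.4853, -0.031, 0.072]
ee_rot: [-3.141, -0.0, 0.0]
wrist_force: [-1.8, 0.6, 8.5]
gripper_width: 0.584
```

```bash
python3 -m pendant '[{"gripper":-1,"translation":[-0.1,0,-0.1],"dr":[0,0,0]},{"gripper":-1,"translation":[-0.1,0,-0.1],"dr":[0,0,0]},{"gripper":-1,"translation":[-0.1,0,-0.1],"dr":[0,0,0]},{"gripper":-1,"translation":[-0.1,0,-0.1],"dr":[0,0,0]}]'
python3 - <<'E'
from h import *
S=manip.get_image("scene")
cv2.imwrite("pics/s6.png",cv2.convertScaleAbs(cv2.resize(S["img"][160:260,200:300],None,fx=6,fy=6,interpolation=2),alpha=1.8))
E
```

```text
t: 13.1
position: [0.4853, -0.0311, 0.0721]
ee_rot: [-3.141, -0.0, 0.0]
wrist_force: [-1.8, 0.6, 6.8]
gripper_width: 0.58
```

View pics/s6.png

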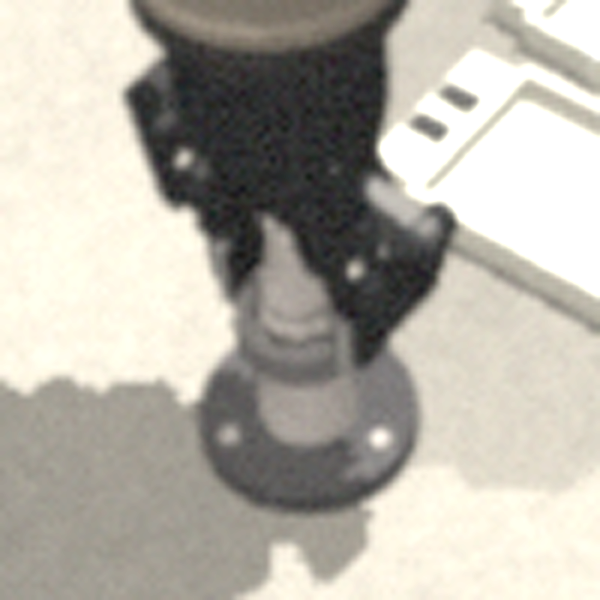

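The picture shows the collar level on the lower taper at crop (298,345), with the upper marks visible above it. The underside is about 60 mm (TCP z 72 mm minus the 12 mm grip offset), so the nearest mark is three at 64.3 mm; mark two is at 78.6 mm. Next I'll lift off and measure tray three.

```bash
python3 -m pendant '[{"gripper":-1,"translation":[0,0,2],"dr":[0,0,0]},{"gripper":-1,"translation":[0,0,5],"dr":[0,0,0]},{"gripper":-1,"translation":[0,0,10],"dr":[0,0,0]},{"gripper":-1,"translation":[0,0,30],"dr":[0,0,0]},{"gripper":-1,"translation":[0,0,60],"dr":[0,0,0]},{"gripper":-1,"translation":[0,0,100],"dr":[0,0,0]},{"gripper":-1,"translation":[0,0,120],"dr":[0,0,0]},{"gripper":-1,"translation":[0,0,120],"dr":[0,0,0]}]'
python3 - <<'E'
from h import *
for n in("top","scene"):
    d=manip.get_image(n);d["img"]=cv2.imread(f"pics/{n}0.png")
    # rectangle fit: outer rim (z=.018) 135x92 with unknown x,y,yaw ; bodies' corners from crops
    C={"top":[(65,130),(230,127),(228,362),(65,360)],"scene":[(385,62),(578,150),(497,258),(303,150)]}[n]
    off=(130,180) if n=="top" else (250,110)
    P=np.array([unproj(d,((u+.5)/5-.5+off[0],(v+.5)/5-.5+off[1]),.018) for u,v in C])
    print(n,np.round(P*1e3,1).tolist(),"mean",np.round(P.mean(0)*1e3,1), "sides",np.round([np.linalg.norm(P[i]-P[(i+1)%4])*1e3 for i in range(4)],0))
E
```

```text
t: 14.15
position: [0.486, -0.031, 0.1935]
ee_rot: [-3.14, -0.003, 0.0]
wrist_force: [-0.3, -0.6, -1.8]
gripper_width: 0.577
top [[557.2, 411.4], [559.1, 316.7], [424.5, 312.5], [425.6, 404.6]] mean [491.6 361.3] sides [ 95. 135.  92. 132.]
scene [[422.7, 411.2], [555.3, 411.0], [562.8, 305.5], [426.9, 315.6]] mean [491.9 360.8] sides [133. 106. 136.  96.]
```

```bash
python3 -m pendant '[{"gripper":-1,"translation":[3,60,0],"dr":[0,0.002,0]},{"gripper":-1,"translation":[3,120,0],"dr":[0,0.002,0.02]},{"gripper":-1,"translation":[5,180,0],"dr":[0,0.002,0.03]},{"gripper":-1,"translation":[5.7,240,0],"dr":[0,0.002,0.03]},{"gripper":-1,"translation":[5.7,300,0],"dr":[0,0.002,0.03]},{"gripper":-1,"translation":[5.7,350,-20],"dr":[0,0.002,0.03]},{"gripper":-1,"translation":[5.7,392,-60],"dr":[0,0.002,0.03]},{"gripper":-1,"translation":[5.7,392,-100],"dr":[0,0.002,0.03]},{"gripper":-1,"translation":[5.7,392,-120],"dr":[0,0.002,0.03]},{"gripper":-1,"translation":[5.7,392,-130],"dr":[0,0.002,0.03]},{"gripper":-1,"translation":[5.7,392,-130],"dr":[0,0.002,0.03]}]'
python3 - <<'E'
from h import *
S=manip.get_image("scene")
cv2.imwrite("pics/s7.png",cv2.convertScaleAbs(cv2.resize(S["img"][60:180,260:400],None,fx=5,fy=5,interpolation=2),alpha=1.4))
E
```

```text
t: 15.62
position: [0.4911, 0.3605, 0.0619]
ee_rot: [-3.141, 0.002, 0.03]
wrist_force: [0.1, -0.2, 0.7]
gripper_width: 0.581
```

View pics/s7.png

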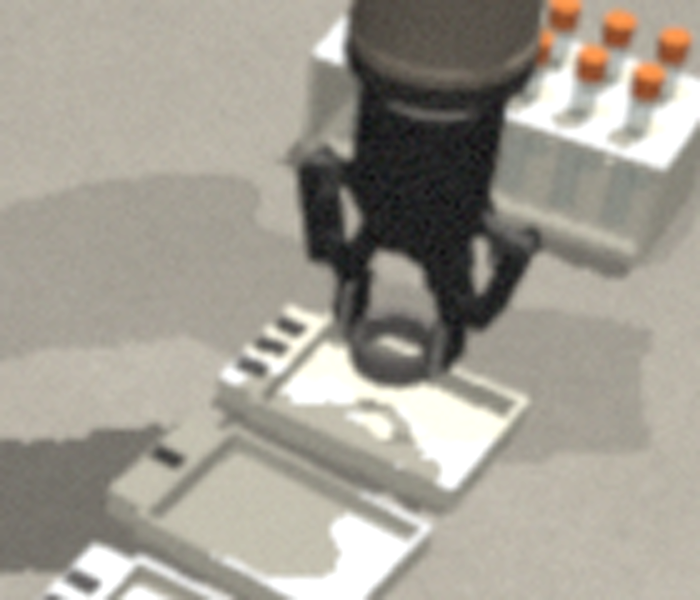

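The collar at (395,350) is held level above the three-bar tray, with its shadow on that tray's floor at (385,415). Lowering.

```bash
python3 -m pendant '[{"gripper":-1,"translation":[0,0,-15],"dr":[0,0,0]},{"gripper":-1,"translation":[0,0,-30],"dr":[0,0,0]},{"gripper":-1,"translation":[0,0,-40],"dr":[0,0,0]},{"gripper":-1,"translation":[0,0,-44],"dr":[0,0,0]},{"gripper":-1,"translation":[0,0,-44.5],"dr":[0,0,0]},{"gripper":-1,"translation":[0,0,-44.5],"dr":[0,0,0]}]'
```

```text
t: 16.42
position: [0.4915, 0.3609, 0.0183]
ee_rot: [-3.14, 0.001, 0.03]
wrist_force: [0.3, -0.3, -0.9]
gripper_width: 0.575
```

```bash
python3 -m pendant '[{"gripper":-1,"translation":[0,0,-0.7],"dr":[0,0,0]},{"gripper":-1,"translation":[0,0,-1],"dr":[0,0,0]},{"gripper":-1,"translation":[0,0,-1],"dr":[0,0,0]}]'
```

```text
t: 16.8
position: [0.4915, 0.361, 0.0174]
ee_rot: [-3.139, 0.001, 0.03]
wrist_force: [-0.6, -0.1, -0.7]
gripper_width: 0.581
```

```bash
python3 -m pendant '[{"gripper":-1,"translation":[0,0,-0.7],"dr":[0,0,0]},{"gripper":-1,"translation":[0,0,-1.2],"dr":[0,0,0]},{"gripper":-1,"translation":[0,0,-1.2],"dr":[0,0,0]}]'
```

```text
t: 17.18
position: [0.4915, 0.361, 0.0162]
ee_rot: [-3.139, 0.001, 0.03]
wrist_force: [-0.5, -0.2, 0.0]
gripper_width: 0.583
```

```bash
python3 -m pendant '[{"gripper":-1,"translation":[0,0,-0.6],"dr":[0,0,0]},{"gripper":-1,"translation":[0,0,-0.8],"dr":[0,0,0]},{"gripper":-1,"translation":[0,0,-0.8],"dr":[0,0,0]}]'
```

```text
t: 17.55
position: [0.4916, 0.3611, 0.016]
ee_rot: [-3.139, 0.001, 0.03]
wrist_force: [-3.2, -1.9, 12.7]
gripper_width: 0.579
```

Touchdown with 12.7 N up. Opening, then rising.

```bash
python3 -m pendant '[{"gripper":-0.1,"translation":[0,0,0.2],"dr":[0,0,0]},{"gripper":0.2,"translation":[0,0,0.2],"dr":[0,0,0]},{"gripper":0.45,"translation":[0,0,0.5],"dr":[0,0,0]},{"gripper":0.45,"translation":[0,0,0.5],"dr":[0,0,0]},{"gripper":0.45,"translation":[0,0,0.5],"dr":[0,0,0]}]'; python3 -m pendant '[{"gripper":0.45,"translation":[0,0,5],"dr":[0,0,0]},{"gripper":0.45,"translation":[0,0,15],"dr":[0,0,0]},{"gripper":0.45,"translation":[0,0,40],"dr":[0,0,0]},{"gripper":0.45,"translation":[0,0,100],"dr":[0,0,0]},{"gripper":0.45,"translation":[0,0,160],"dr":[0,0,0]},{"gripper":0.45,"translation":[0,0,200],"dr":[0,0,0]},{"gripper":0.45,"translation":[-60,60,220],"dr":[0,0,0]},{"gripper":0.45,"translation":[-100,110,220],"dr":[0,0,0]},{"gripper":0.45,"translation":[-150,160,220],"dr":[0,0,0]},{"gripper":0.45,"translation":[-180,200,220],"dr":[0,0,0]},{"gripper":0.45,"translation":[-180,200,220],"dr":[0,0,0]}]'
python3 - <<'E'
from h import *
S=manip.get_image("scene");T=manip.get_image("top")
cv2.imwrite("pics/s8.png",S["img"]);cv2.imwrite("pics/t8.png",T["img"])
cv2.imwrite("pics/s8z.png",cv2.convertScaleAbs(cv2.resize(S["img"][110:220,250:380],None,fx=5,fy=5,interpolation=2),alpha=1.2))
print(manip.observe()["wrist_force"])
p=proj(S,[[.4915,.361,.022]])[0];print(p)
fit(S,.4915,.361,[(.022,.026)],-1,3)
E
```

```text
t: 18.18
position: [0.4916, 0.3611, 0.0165]
ee_rot: [-3.139, 0.001, 0.03]
wrist_force: [0.4, 0.2, -0.4]
gripper_width: 0.723
t: 19.55
position: [0.3078, 0.564, 0.237]
ee_rot: [-3.138, 0.001, 0.035]
wrist_force: [-0.1, -0.8, -0.4]
gripper_width: 0.728
[ 1.34505824 -0.12586303 -1.00835362]
[337.56667844 139.03236325]
fit [495.63 349.44] size px 0.73 rms 0.48 120
```

View pics/s8.png

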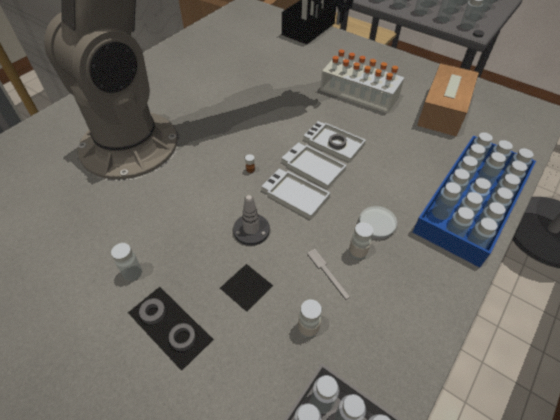

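View pics/s8z.png

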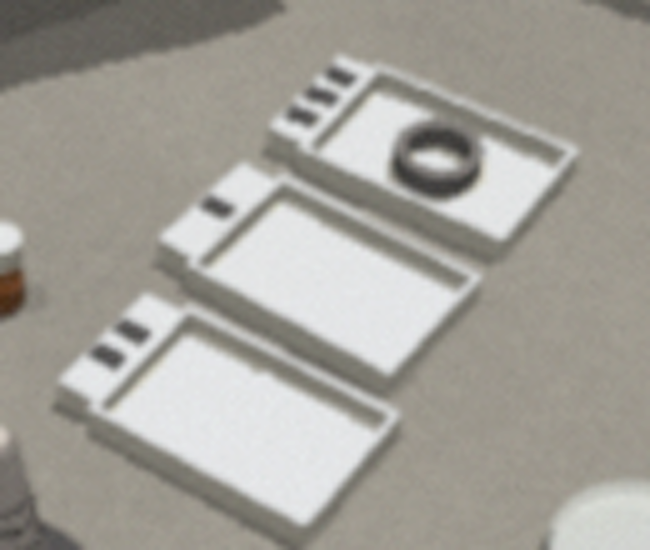

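View pics/t8.png

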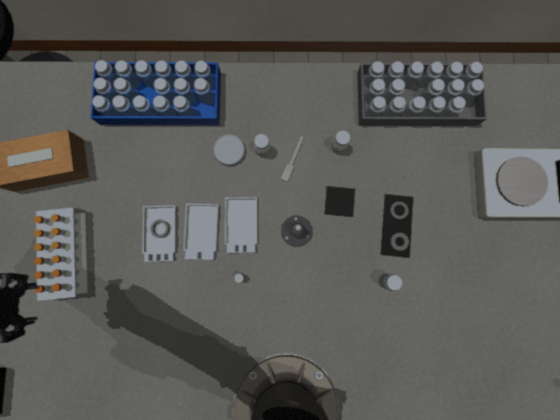

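The collar lies flat and free near the centre of the three-bar tray: scene crop (437,158), top view (160,229). The pad is empty, the mat collars and bystanders haven't moved, and the arm is clear. Handing in.

```bash
python3 -c "
from rig import manip
print(manip.close_job())"
```

```text
the job is handed in; nothing more can be done
None
```

The collar from the pad is in the three-bar tray and the job is handed in; no verdict was reported.

- **Gauge:** The collar first touched about 0.4 mm off-centre, so I recentred it using the side force. I then pressed it home for about 0.75 s at 6.8 to 8.5 N upward on the wrist. The underside stopped at about 60 mm, nearest the three-line mark (64.3 mm).
- **Tray:** I lifted it off, lowered it until it touched the tray floor (12.7 N reading) and let go.
- **Last checks:** Both cameras show the collar flat near the middle of the three-bar tray and the pad empty. By eye, the other two collars and the bystanders are where they began. The arm stood clear when I handed in, with about 20 s used.

**Checks that disagreed or failed:**
- The two cameras differed by about 1 to 2 mm on the gauge's position; I settled it by touch.
- An automatic outline fit of the collar in the tray landed about 12 mm away in y. I put that down to the dark ring on the white tray floor and its shadow, and relied on the pictures instead.
- The 60 mm stop height assumes the collar sat 12 mm below the tool point, taken from the arm height when it was gripped.

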